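# Couple the positioning plate onto the ball stud and latch it

## Task

Pick up the coupler head with the pale perforated plate, lower its socket onto the steel ball of the stand with the plate out over the open controller board, and push it fully home, its sole flat on the saddle, while the lever is still up. Then press the latch lever all the way down and let go. Push firmly but gently (some 20 N, not over 30 N), since slamming or forcing spoils the ball, and leave the other things on the bench where they are.

Things in the scene. Friction and masses are not known exactly. Their poses are not given: they have to be found in the camera images.
- head: The loose dark steel coupler head, about 0.45 kg (varies), standing on the bench, lever up. Origin: centre of the socket mouth in its flat sole; x points to the clear plate, z up. A block with x -28 to 28, y -25 to 25, z 0 to 46 mm. A 5 mm thick, 40 mm wide tail of the sole runs back to x = -63 mm; a bar 20 mm wide, z 34 to 46 mm, runs forward to the plate.
- grip (a point): Inside the head block, 26 mm above the sole's origin: grip here from above, across the two flat y sides (50 mm apart).
- socket (a point): Where the ball's centre lies when the head is home: 24 mm above the sole's origin. The socket is a 27 mm square hole open below, 38 mm deep. Two sprung detents in its y walls grip the ball, so the weight does not seat it: it takes about 13 to 20 N of downward push to snap past them to the stop (sole flat on saddle).
- plate_mid (a point): Centre of the pale, frosted-looking clear plate with rows of holes, 106 x 90 x 5 mm, 115 mm in front of the head's origin and 48.5 mm above its sole, fixed to the head. A black knob of 10 mm radius stands near its rear edge, 71 mm in front of the head's origin, top 63 mm above the sole.
- lever (a joint): Angle of the steel latch lever at the head's back: 0 = up (starts within 0.12 of it), 0.70 = down, level, at its stop. Hinge along y at x -23, z 40 mm of the head; it reaches 54 mm back (-x), raised by 0.70 minus this value. Stiff, stays where left, needs 4 to 9 N at the pad. Its hook swings under the ball and goes fully in only when the head is home (within a few mm).
- lever_pad (a point): Centre of the top face of the lever's pad, 26 x 26 mm and 6 mm thick, 41 mm from the hinge: press here, straight down. In the head's frame it goes from about x = -52, z = 69 mm (up) to x = -64, z = 44 mm (down).
- stand: The fixed stand. Origin: on the bench under the ball; x points along its flat black bar (40 mm wide, 20 mm high, x -77 to 185 mm) to the controller, z up. On the bar a steel saddle plate with the ball rides on a rubber cushion: pushed down it sinks, starting at about 2 N, 1 mm for each further 1.2 N, 12 mm at most, and springs back. Ease off before letting go.
- seat (a point): Centre of the saddle's top face, under the ball; 36 mm above the bench when not pushed. The saddle is 40 mm wide and runs along the stand's x from -62 to 28 mm. When the head is home its sole lies flat on the saddle, the head's origin at this point.
- ball (a point): Centre of the 25 mm steel ball, 24 mm above the saddle's top face (60 mm above the bench when not pushed), on a neck of 12 mm diameter. It sinks together with the saddle.
- board_mid (a point): Centre of the open controller's green board, 118 mm in front of the ball along the stand's x, 40 mm above the bench. The controller is bolted to the stand, 120 x 130 mm, x 58 to 178 mm (connector to 189 mm), components up to 46 mm above the bench.
- dish: Small steel bowl, 64 mm across, 22 mm high, a bystander between the head and the stand. Origin: centre of its underside.
- tape: Roll of black tape, 48 mm across, 18 mm high, a bystander between the head and the stand. Origin: centre of its underside.
- pliers: Pliers with yellow grips, 155 mm long, 16 mm high, a bystander. Origin: on the bench under the middle.
- screwdriver: Screwdriver lying on the bench, a bystander. Origin: underside of its middle.
- mouse: Black computer mouse, 105 x 60 x 30 mm, a bystander. Origin: centre of its underside.
- cover: The controller's aluminium cover, 120 x 130 x 12 mm, a bystander. Origin: centre of its underside.
- mug: White mug, 80 mm across, 92 mm high, a bystander. Origin: centre of its underside.
Not all that is in view belongs to the job. Leave any orange look-alike of the head alone.

How it is judged:
By the outcome, as a careful person would: the job done as asked, in the order asked, and still so for the second after the job is handed in, with the robot touching nothing.
It also fails if it takes over 58 s, if anything falls off the work surface, if the arm or the gripper's body presses on something with over 40 N, if the wrist force passes 120 N, or if a joint passes its speed limit or range.

## Robot

A 6-joint arm with a two-finger parallel gripper is mounted at the origin on the work surface. World frame = base frame: x ahead of the robot, y to its left, z up, the work surface at z = 0. Lengths are in m, angles in rad, forces in N, time in s.
With the tool pointing down it reaches from about 0.325 to 0.9 m from the base axis. Payload 6.1 kg.
Tool frame: the origin (TCP) lies midway between the tips of the shut fingers; the grasp point (between the pads) lies 19 mm behind it; z points along the fingers, y is the line along which they close (so a half turn about z gives the same grasp; the last joint's range is limited). The gripper opens to 87 mm and grips with 3 to 60 N. Pads are 19 mm wide; open, the fingers measure 117 mm over their backs; the gripper's body (75 mm by 190 mm) begins 51 mm behind the grasp point.
Start: joints at [1.105, 0.22, 1.526, -0, 1.395, -0.126], TCP at [0.208, 0.589, 0.223] pointing down, gripper open.
Joint ranges: [-2.98, 2.98], [-0.91, 2.08], [0.09, 2.57], [-1.24, 4.39], [0.2, 2.65], [-2.68, 2.68]. Speed limits (rad/s): [2.57, 2.57, 3.01, 3.14, 3.14, 3.14].

## Interface

Orientations are given as a unit quaternion [w, x, y, z].
In Python, from plant import * gives the robot as it stands.
- The arm moves only by the shell command python3 -m handwheel 'ROWS' [FORCE]. ROWS is text: rows parted by semicolons, each of 7 numbers parted by spaces: the shift along the world's x, y, z in m, then the turn, a rotation vector about the world's x, y, z in rad, then the finger opening in m, from 0 to 0.087. A call has 1 to 12 rows; each row shifts and turns the commanded pose from where the row before left it; what a row does not reach is not made up. A row lasts 1/12 s, in which the tool goes at most 41.7 mm and 7.16 degrees, less where a joint would pass 70% of its speed; a pose out of reach is approached as far as the arm can. A call is refused whole if a number of a shift passes 0.0417 or a number of a turn 0.125, either way. A call with a gripper value outside its range is refused whole. The fingers move at their own pace and stop on an object; FORCE is the grip in N (left out, the last holds). Time passes only in rows, so rows that do not move let the fingers close. It gives the time, the measured TCP pose, the force, the opening and the grip force at its end, in the units of the state.
- get_state(): the state, without advancing time (a new reading comes with each control period).
- grab_frame(name): name is "scene" or "top"; returns a dict with "img" (400x640x3 uint8, red, green, blue), "K" (3x3 intrinsics, pixels), "extrinsics" (4x4, takes a point from world to camera coordinates). Camera axes: x right, y down, z forward; pixel columns grow to the right and rows downward; lengths in m; the calibration is good to about 2 mm. A picture is of the moment at which its call begins. There is no depth.
- close_job(): hands the job in; it is judged then, once.
Trained networks look in the newest picture that a camera, given by its name, has taken for a name from the list of things; names that differ only in an ending like _2 or _b are one class to them, and where a whole thing is asked for, a point or a joint stands for the part that bears it (a point fixed in the world has none). Each returns a list of dicts, best first, with "conf" (0 to 1); they miss things now and then, are a little off and sometimes report something else, mostly with a low value. They report only what shows in the picture. A call takes as long as a camera call. They do not tell look-alikes from the thing itself.
- trace(camera, target): "mask" (400x640 bool, what is visible of it) and "point" ([column, row] in pixels, amid what is visible of it).
The state is a dict: "clock": time; "joint_positions": joint angles; "joint_velocities": joint speeds; "joint_torque": joint torques, N m; "position": TCP position; "orientation": TCP orientation; "wrist_force": force on the tool from outside, world axes, zero at the start; "ft_torque": the same for the moment, N m; "grip_width": finger opening in m; "grasp_force": force on a finger pad.
Only numpy, scipy, OpenCV 4.12 (cv2) and the standard library are available. Lean on these libraries where they do the work, as an engineer would, in place of code of your own. Each camera call takes 0.05 s, during which the arm holds its last target. There are 200 camera calls.

## Working session

There is one attempt and no reset: what is moved stays moved. The work goes in short steps, Python scripts to look and compute and a shell command to move; the robot and the scene stay as the last step left them, time stands still between calls to the robot, and variables do not carry over. Pictures are saved under pics/ and viewed, at most 10 in all, crops included, and the job is handed in when it is done.

```bash
mkdir -p pics
cat > h.py <<'E'
from plant import *
import numpy as np, cv2
def snap(n,f):
    d=grab_frame(n); cv2.imwrite('pics/'+f,d['img'][:,:,::-1]); return d
def ray(d,px,z):
    K=np.array(d['K']);E=np.array(d['extrinsics']);R=E[:3,:3];t=E[:3,3]
    c=-R.T@t; v=R.T@np.linalg.inv(K)@np.array([px[0],px[1],1.]); return c+v*(z-c[2])/v[2]
def proj(d,p):
    q=np.array(d['K'])@(np.array(d['extrinsics'])@np.append(p,1))[:3]; return q[:2]/q[2]
E
python3 - <<'E'
from h import *
for n in('top','scene'):
    d=snap(n,n+'0.png'); E=np.array(d['extrinsics']); print(n,-E[:3,:3].T@E[:3,3],E[2,:3],d['K'][0][0])
    for t in ['head','plate_mid','lever_pad','stand','board_mid','ball','dish','tape']:
        for r in trace(n,t)[:3]:
            m=r['mask']; print(t,round(r['conf'],2),np.round(r['point']),m.sum(),np.round(ray(d,r['point'],0.04),3))
s=get_state(); print(s['clock'],s['position'],s['orientation'],s['wrist_force'])
E
```

```text
top [ 0.32444918 -0.00721204  1.22146505] [ 0.16290812  0.01109947 -0.98657881] 391.62436241470306
head 0.67 [394. 159.] 1589 [ 0.657 -0.223  0.04 ]
head 0.59 [237. 277.] 1592 [0.302 0.259 0.04 ]
plate_mid 0.59 [238. 275.] 1668 [0.308 0.256 0.04 ]
plate_mid 0.56 [390. 159.] 1611 [ 0.657 -0.21   0.04 ]
plate_mid 0.52 [322. 234.] 316 [0.429 0.005 0.04 ]
lever_pad 0.56 [392. 200.] 91 [ 0.528 -0.21   0.04 ]
lever_pad 0.46 [281. 280.] 99 [0.294 0.129 0.04 ]
stand 0.89 [262. 164.] 2428 [0.647 0.191 0.04 ]
stand 0.55 [390. 158.] 1563 [ 0.66  -0.208  0.04 ]
board_mid 0.66 [264. 162.] 2272 [0.656 0.184 0.04 ]
board_mid 0.47 [391. 202.] 72 [ 0.524 -0.206  0.04 ]
ball 0.59 [265. 197.] 360 [0.545 0.18  0.04 ]
dish 0.69 [324. 231.] 308 [ 0.436 -0.002  0.04 ]
tape 0.5 [389. 202.] 110 [ 0.524 -0.202  0.04 ]
scene [ 1.25955055 -0.19292556  0.78007025] [-0.71738924  0.1921465  -0.66965095] 381.40401635462405
head 0.88 [371. 162.] 1153 [0.333 0.215 0.04 ]
head 0.87 [246. 266.] 2081 [ 0.661 -0.219  0.04 ]
plate_mid 0.93 [368. 161.] 1142 [0.326 0.208 0.04 ]
plate_mid 0.79 [247. 263.] 2219 [ 0.651 -0.218  0.04 ]
lever_pad 0.51 [240. 218.] 141 [ 0.492 -0.219  0.04 ]
lever_pad 0.39 [341. 156.] 111 [0.281 0.13  0.04 ]
stand 0.87 [406. 240.] 2811 [0.676 0.19  0.04 ]
board_mid 0.82 [406. 238.] 2924 [0.669 0.191 0.04 ]
ball 0.8 [383. 211.] 332 [0.558 0.171 0.04 ]
dish 0.78 [309. 200.] 244 [ 0.464 -0.019  0.04 ]
tape 0.5 [322. 223.] 210 [ 0.562 -0.007  0.04 ]
0.9 [0.20833078 0.58926244 0.2225517 ] [-5.10366434e-06  1.69082511e-01  9.85601900e-01  6.18371607e-06] [-0.05730144  0.41594609  0.2089378 ]
```

View pics/top0.png

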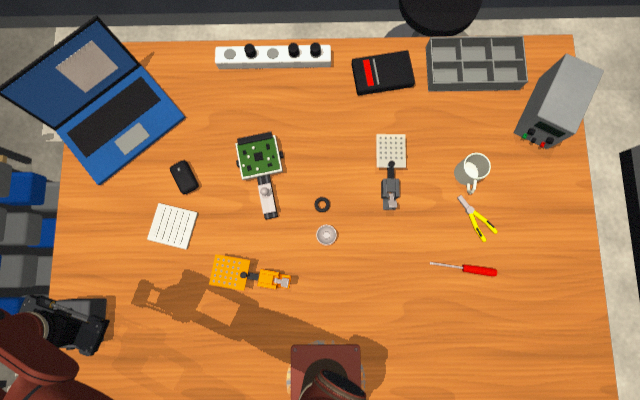

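View pics/scene0.png

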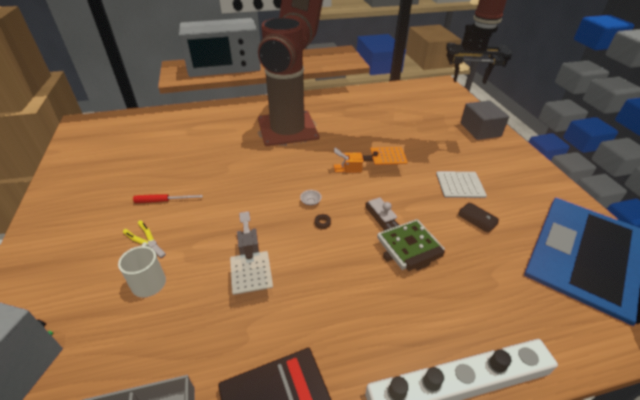

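Run:
```python
import cv2,numpy as np
a=cv2.imread('pics/top0.png'); b=cv2.imread('pics/scene0.png')
f=lambda i,x,y,w,h:cv2.resize(i[y:y+h,x:x+w],(400,300),interpolation=cv2.INTER_CUBIC)
cv2.imwrite('pics/c0.png',np.vstack([np.hstack([f(a,340,130,120,90),f(b,190,200,120,90)]),np.hstack([f(a,205,230,120,90),f(b,310,120,120,90)])]))
```

```text
(no output)
```

View pics/c0.png

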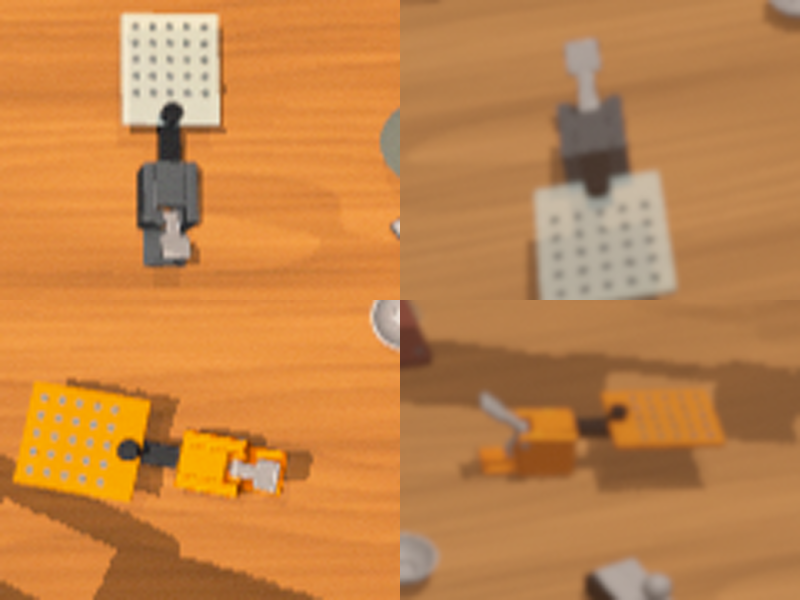

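The image shows two candidates. The dark head with the pale plate is at top (391,190) with its plate at (391,152). An all-orange look-alike is at top (270,279). The dark one fits the description, and the crop confirms it (dark block, pale plate, lever up). The stand is at top (265,195) with the green board at (260,157). The dish (326,235) and tape (322,204) lie between.

```bash
cat > seg.py <<'E'
from h import *
from scipy.optimize import least_squares
def quad(img,cond,box):
    x,y,w,h=box; m=np.zeros(img.shape[:2],np.uint8); m[y:y+h,x:x+w]=cond(img[y:y+h,x:x+w].astype(int))
    m=cv2.morphologyEx(m,cv2.MORPH_CLOSE,np.ones((5,5)))
    c=max(cv2.findContours(m,0,2)[0],key=cv2.contourArea); h=cv2.convexHull(c)
    for e in np.linspace(.01,.2,60):
        q=cv2.approxPolyDP(h,e*cv2.arcLength(h,True),True)
        if len(q)==4: break
    M=cv2.moments(c); return q[:,0,:].astype(float),np.array([M['m10'],M['m01']])/M['m00'],m
E
python3 - <<'E'
from seg import *
pale=lambda a:(a.min(2)>120)&(a.max(2)-a.min(2)<60)
green=lambda a:(a[...,1]>a[...,0]+15)&(a[...,1]>a[...,2]+15)
T=grab_frame('top');S=grab_frame('scene')
for nm,c,bt,bs,z in(('plate',pale,(365,120,50,52),(222,245,60,60),.051),('board',green,(225,125,65,65),(370,210,85,70),.04)):
    for d,b in((T,bt),(S,bs)):
        q,ce,m=quad(d['img'],c,b); print(nm,q.tolist(),np.round(ce,1),m.sum())
        print(np.round([ray(d,p,z)[:2] for p in [*q,ce]],4).tolist())
f=lambda d,x,y,w,h:cv2.resize(d['img'][y:y+h,x:x+w,::-1],(400,400),interpolation=cv2.INTER_CUBIC)
cv2.imwrite('pics/c1.png',np.hstack([f(T,240,165,50,50),f(S,355,185,50,50)]))
E
```

```text
plate [[404.0, 135.0], [405.0, 167.0], [377.0, 166.0], [377.0, 135.0]] [390.8 150.6] 910
[[0.731, -0.2538], [0.6286, -0.252], [0.6331, -0.1664], [0.7325, -0.17], [0.6815, -0.2107]]
plate [[266.0, 252.0], [272.0, 285.0], [234.0, 293.0], [231.0, 257.0]] [250.4 272.6] 1381
[[0.6372, -0.1678], [0.737, -0.1683], [0.7379, -0.2537], [0.6327, -0.2524], [0.6906, -0.2121]]
board [[273.0, 137.0], [279.0, 168.0], [243.0, 176.0], [237.0, 144.0]] [258.  156.8] 1167
[[0.7356, 0.1559], [0.6347, 0.1365], [0.611, 0.2482], [0.7146, 0.2692], [0.6718, 0.2025]]
board [[417.0, 223.0], [436.0, 245.0], [403.0, 259.0], [383.0, 234.0]] [409.3 240.4] 813
[[0.6237, 0.2444], [0.708, 0.2583], [0.7303, 0.1576], [0.6399, 0.1397], [0.6773, 0.198]]
```

View pics/c1.png

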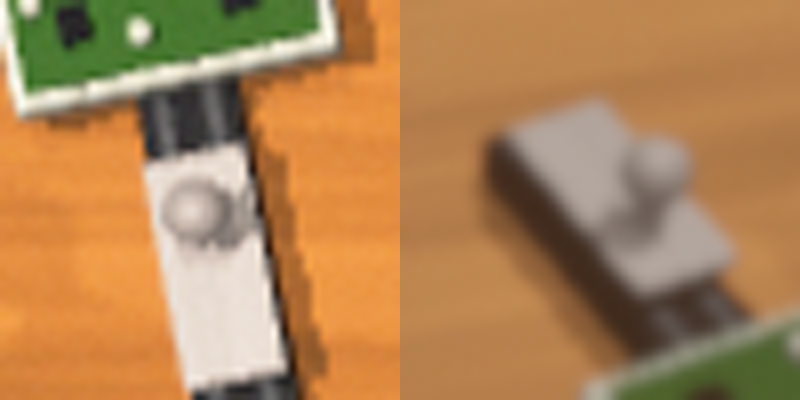

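Run:
```python
from seg import *
T=grab_frame('top');S=grab_frame('scene')
def fit(obs,x0):
    def r(x):
        c,s=np.cos(x[2]),np.sin(x[2]); o=[]
        for d,p,px in obs:
            w=[x[0]+c*p[0]-s*p[1],x[1]+s*p[0]+c*p[1],p[2]]; o+=list(proj(d,w)-px)
        return np.array(o)
    s=least_squares(r,x0,loss='soft_l1'); print(np.round(s.x,4),np.round(r(s.x).reshape(-1,2),1).tolist())
    return s.x
# head: front-left.. 
P=[(168,-45,51),(62,-45,51),(62,45,51),(168,45,51)]; 
pt=[(404.5,134.5),(405.5,167.5),(376.5,166.5),(376.5,134.5)]
Q=[(62,45,51),(168,45,51),(168,-45,51),(62,-45,51)]; ps=[(266.5,251.5),(272.5,285.5),(233.5,293.5),(230.5,256.5)]
B=[(28,25,46),(28,-25,46),(-28,-25,46),(-28,25,46)]; pb=[(382,179.5),(399.7,178.9),(399.4,197.8),(381.4,196.6)]
mk=lambda d,a,b:[(d,np.array(p)/1e3,np.array(q)) for p,q in zip(a,b)]
h1=fit(mk(T,P,pt)+mk(T,B,pb),[.56,-.21,0]); h2=fit(mk(S,Q,ps),[.56,-.21,0])
h=fit(mk(T,P,pt)+mk(T,B,pb)+mk(S,Q,ps),[.56,-.21,0])
C=[(28,20,36),(28,-20,36),(-62,-20,36),(-62,20,36)]; pc=[(258.1,185.6),(270.7,183.1),(275.9,211.5),(263.7,213.5)]
D=[(-62,20,36),(-62,-20,36),(28,-20,36),(28,20,36)]
sc=[(380,197.1),(368.1,201.9),(385.6,222.2),(396.9,216)]
b=[(0,0,60)]
bt=mk(T,b,[(264.5,190.8)]); bs=mk(S,b,[(387,205.5)])
# board centre
g=[(118,0,40)]; gt=mk(T,g,[(258,156.8)]); gs=mk(S,g,[(409.3,240.4)])
fit(mk(T,C,pc)+bt*3+gt,[.55,.18,.2]); fit(mk(S,D,sc)+bs*3,[.55,.18,.2])
fit(mk(T,C,pc)+mk(S,D,sc)+bt*3+bs*3+gt,[.55,.18,.2])
```

```text
[ 0.5653 -0.2064 -0.0351] [[0.6, 0.3], [0.0, 0.4], [-0.4, 0.9], [-0.4, -0.2], [0.5, -0.8], [-0.9, 0.1], [-0.4, -0.9], [1.1, 0.0]]
[ 0.5709 -0.2087 -0.0154] [[0.6, -0.9], [0.5, 0.2], [-0.7, -0.2], [-0.4, 0.5]]
[ 0.567  -0.2069 -0.0295] [[0.5, -0.3], [0.1, -0.2], [-0.3, 0.4], [-0.5, -0.6], [0.6, -1.3], [-0.8, -0.5], [-0.2, -1.5], [1.4, -0.5], [0.7, -1.9], [0.1, -0.9], [-1.1, -1.8], [-0.2, -1.0]]
[0.5576 0.1773 0.2074] [[-0.3, -0.1], [-0.3, -0.4], [0.3, -0.8], [-0.3, 0.1], [0.1, 0.5], [0.1, 0.5], [0.1, 0.5], [0.3, -0.4]]
[0.5606 0.1794 0.2232] [[-0.4, -0.2], [-0.1, -0.9], [-0.0, -1.3], [0.7, 0.3], [-0.0, 0.5], [-0.0, 0.5], [-0.0, 0.5]]
[0.5589 0.1785 0.2077] [[-0.7, -0.5], [-0.7, -0.8], [-0.1, -1.2], [-0.7, -0.3], [-0.6, -0.5], [-0.3, -1.4], [-0.8, -1.7], [0.1, 0.0], [-0.3, 0.1], [-0.3, 0.1], [-0.3, 0.1], [-0.6, 0.1], [-0.6, 0.1], [-0.6, 0.1], [-0.1, -0.8]]
```

Head fit: about (0.567, -0.207), yaw -0.03. Stand fit: about (0.559, 0.1785), yaw 0.208. The residuals are around 1 px and agree with the sizes given.

```bash
python3 -m handwheel '0.015 -0.0332 0 0 0 0.013 0.087;0.015 -0.0332 0 0 0 0.013 0.087;0.015 -0.0332 0 0 0 0.013 0.087;0.015 -0.0332 0 0 0 0.013 0.087;0.015 -0.0332 0 0 0 0.013 0.087;0.015 -0.0332 0 0 0 0.013 0.087;0.015 -0.0332 0 0 0 0.013 0.087;0.015 -0.0332 0 0 0 0.013 0.087;0.015 -0.0332 0 0 0 0.013 0.087;0.015 -0.0332 0 0 0 0.013 0.087;0.015 -0.0332 0 0 0 0.013 0.087;0.015 -0.0332 0 0 0 0.013 0.087' 50
python3 -m handwheel '0.015 -0.0332 0 0 0 0.013 0.087;0.015 -0.0332 0 0 0 0.013 0.087;0.015 -0.0332 0 0 0 0.013 0.087;0.015 -0.0332 0 0 0 0.013 0.087;0.015 -0.0332 0 0 0 0.013 0.087;0.015 -0.0332 0 0 0 0.013 0.087;0.015 -0.0332 0 0 0 0.013 0.087;0.015 -0.0332 0 0 0 0.013 0.087;0.015 -0.0332 0 0 0 0.013 0.087;0.015 -0.0332 0 0 0 0.013 0.087;0.015 -0.0332 0 0 0 0.013 0.087;0.015 -0.0332 0 0 0 0.013 0.087;' || true
python3 -c "
from h import *
s=get_state();print(s['clock'],s['position'],s['orientation'],s['joint_positions'],s['wrist_force'])"
```

```text
clock: 2.1
position: [0.3887, 0.1893, 0.2229]
orientation: [0.0, 0.091, 0.996, 0.0]
wrist_force: [0.7, 0.2, 0.3]
grip_width: 0.0868
grasp_force: 0.0
clock: 3.1
position: [0.5688, -0.2094, 0.2225]
orientation: [0.0, 0.014, 1.0, -0.0]
wrist_force: [0.8, 0.1, 1.1]
grip_width: 0.0868
grasp_force: 0.0
3.1 [ 0.56878258 -0.20940418  0.22253891] [ 1.06404751e-04  1.37208737e-02  9.99905859e-01 -1.67149166e-05] [-4.82846878e-01  1.75557117e-01  1.57819557e+00  6.75238361e-05
  1.38763503e+00 -2.02621289e+00] [0.79871973 0.10778189 1.05174215]
```

```bash
python3 -m handwheel '-0.0015 0.0025 -0.03 0 0 0 0.087;0 0 -0.035 0 0 0 0.087;0 0 -0.035 0 0 0 0.087;0 0 -0.035 0 0 0 0.087;0 0 -0.03 0 0 0 0.087;0 0 -0.025 0 0 0 0.087;0 0 -0.015 0 0 0 0.087;0 0 -0.009 0 0 0 0.087;0 0 0 0 0 0 0.087' 50
python3 - <<'E'
from h import *
T=snap('top','t1.png');S=snap('scene','s1.png')
f=lambda d,x,y,w,h:cv2.resize(d['img'][y:y+h,x:x+w,::-1],(400,400),interpolation=cv2.INTER_CUBIC)
cv2.imwrite('pics/c2.png',np.hstack([f(T,340,120,100,100),f(S,190,200,100,100)]))
E
```

```text
clock: 3.85
position: [0.5652, -0.2042, 0.0061]
orientation: [-0.002, 0.014, 1.0, 0.001]
wrist_force: [-0.9, 0.6, 0.1]
grip_width: 0.0867
grasp_force: 0.0
```

View pics/c2.png

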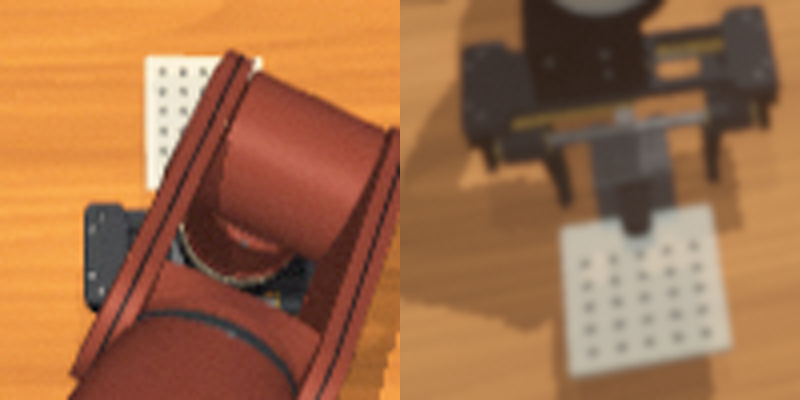

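The crop shows the fingers on both sides of the block, with the plate in front at scene (250,270). I'll close and lift.

```bash
python3 -m handwheel '0 0 0 0 0 0 0.03;0 0 0 0 0 0 0.03;0 0 0 0 0 0 0.03;0 0 0 0 0 0 0.03;0 0 0 0 0 0 0.03;0 0 0 0 0 0 0.03;0 0 0 0 0 0 0.03;0 0 0 0 0 0 0.03' 50
python3 -m handwheel '0 0 0 0 0 0 0.03;0 0 0.01 0 0 0 0.03;0 0 0.02 0 0 0 0.03;0 0 0.02 0 0 0 0.03;0 0 0.02 0 0 0 0.03;0 0 0.02 0 0 0 0.03;0 0 0.02 0 0 0 0.03;0 0 0.01 0 0 0 0.03;0 0 0 0 0 0 0.03;0 0 0 0 0 0 0.03'
python3 -c "
from h import *
s=get_state();print(s['clock'],s['position'],s['orientation'],s['ft_torque'])"
```

```text
clock: 4.62
position: [0.567, -0.2056, 0.0089]
orientation: [0.0, 0.014, 1.0, -0.0]
wrist_force: [-1.3, -1.8, 1.0]
grip_width: 0.0495
grasp_force: 50.0
clock: 5.45
position: [0.5665, -0.2047, 0.1281]
orientation: [-0.0, 0.014, 1.0, 0.0]
wrist_force: [0.4, 0.9, -5.5]
grip_width: 0.0494
grasp_force: 50.0
5.45 [ 0.56653956 -0.2047105   0.12812551] [-1.47783739e-04  1.38672808e-02  9.99903812e-01  2.06436834e-04] [ 0.01069087  0.05265458 -0.02247244]
```

```bash
python3 -m handwheel '-0.0006 0.015 0 0 0 0.0197 0.03;-0.0006 0.033 0 0 0 0.0197 0.03;-0.0006 0.037 0 0 0 0.0197 0.03;-0.0006 0.037 0 0 0 0.0197 0.03;-0.0006 0.037 0 0 0 0.0197 0.03;-0.0006 0.037 0 0 0 0.0197 0.03;-0.0006 0.037 0 0 0 0.0197 0.03;-0.0006 0.037 0 0 0 0.0197 0.03;-0.0006 0.037 0 0 0 0.0197 0.03;-0.0006 0.037 0 0 0 0.0197 0.03;-0.0006 0.028 0 0 0 0.0197 0.03;-0.0006 0.013 0 0 0 0.0197 0.03'
python3 -m handwheel '0 0 -0.01 0 0 0 0.03;0 0 -0.01 0 0 0 0.03;0 0 -0.007 0 0 0 0.03;0 0 0 0 0 0 0.03;0 0 0 0 0 0 0.03;0 0 0 0 0 0 0.03'
python3 - <<'E'
from h import *
s=get_state();print(s['clock'],s['position'],s['orientation'],s['wrist_force'])
T=snap('top','t2.png');S=snap('scene','s2.png')
f=lambda d,x,y,w,h:cv2.resize(d['img'][y:y+h,x:x+w,::-1],(400,400),interpolation=cv2.INTER_CUBIC)
cv2.imwrite('pics/c3.png',np.hstack([f(T,215,105,100,100),f(S,350,160,80,80)]))
E
```

```text
clock: 6.45
position: [0.5571, 0.1841, 0.1262]
orientation: [-0.002, -0.106, 0.994, 0.001]
wrist_force: [-0.5, -0.9, -5.5]
grip_width: 0.0497
grasp_force: 50.0
clock: 6.95
position: [0.5598, 0.1789, 0.1014]
orientation: [-0.0, -0.103, 0.995, -0.0]
wrist_force: [0.3, 1.1, -5.4]
grip_width: 0.0495
grasp_force: 50.0
6.95 [0.55978318 0.1788518  0.10135137] [-1.85246988e-04 -1.03260543e-01  9.94654322e-01 -8.13223732e-05] [ 0.32126416  1.08234175 -5.41550718]
```

View pics/c3.png

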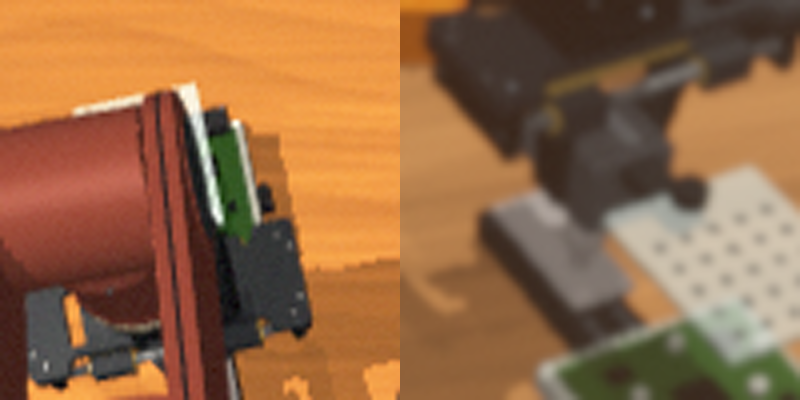

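```bash
cat > fit2.py <<'E'
from seg import *
def go(S,box,soles,yaw,fn='c4.png',view=True):
    pale=lambda a:(a.min(2)>105)&(a[...,0]-a[...,2]<45)
    q,ce,m=quad(S['img'],pale,box); print(q.tolist(),np.round(ce,1),m.sum())
    print('plate centre world',np.round(ray(S,ce,soles+.051),4), 'corners',np.round([ray(S,p,soles+.051)[:2] for p in q],4).tolist())
    c,s=np.cos(yaw),np.sin(yaw)
    print('head origin from centre',np.round(ray(S,ce,soles+.051)[:2]-.115*np.array([c,s]),4))
    x,y,w,h=box; i=S['img'][y-20:y+h+20,x-40:x+w+20,::-1].copy(); k=6; i=cv2.resize(i,None,fx=k,fy=k,interpolation=cv2.INTER_CUBIC)
    for p in q: cv2.circle(i,tuple(int(v) for v in (p-[x-40,y-20]+.5)*k),3,(0,0,255),1)
    cv2.imwrite('pics/'+fn,cv2.resize(i,None,fx=.9,fy=.9) if i.shape[1]>800 else i)
E
python3 - <<'E'
from fit2 import *
S=grab_frame('scene'); go(S,(386,188,74,50),.0924,.207)
E
```

```text
[[420.0, 194.0], [445.0, 220.0], [420.0, 237.0], [386.0, 220.0]] [416.1 213.4] 1445
plate centre world [0.6823 0.1948 0.1434] corners [[0.6195, 0.2345], [0.7191, 0.2519], [0.7548, 0.1711], [0.6862, 0.1163]]
head origin from centre [0.5697 0.1712]
```

View pics/c4.png

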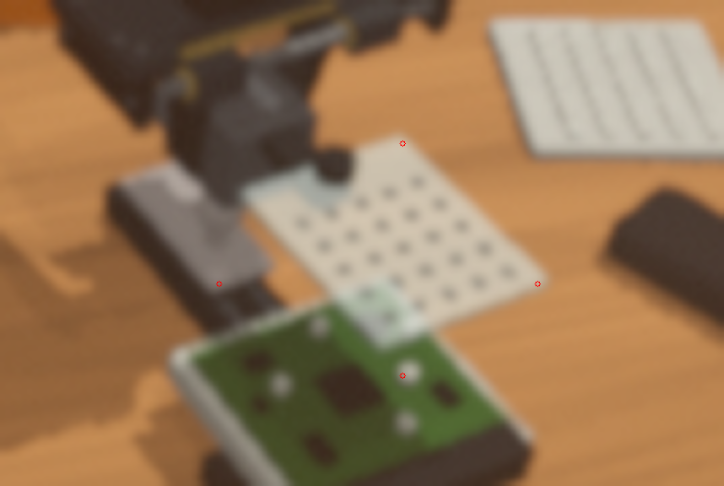

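Run:
```python
from seg import *
S=grab_frame('scene')
def fit(pts,px,x0,fix=None):
    def r(x):
        yw=x[2] if fix is None else fix
        c,s=np.cos(yw),np.sin(yw)
        return np.concatenate([proj(S,[x[0]+c*a-s*b,x[1]+s*a+c*b,z])-q for (a,b,z),q in zip(np.array(pts)/1e3,px)])
    s=least_squares(r,x0); print(np.round(s.x,4),np.round(s.fun,1))
pp=[(62,45),(168,45),(168,-45),(62,-45)]
px=np.array([(420.1,192.9),(446.8,219.9),(416.4,231.9),(390.5,203.2)])
P=[(a,b,92.4+51) for a,b in pp]
fit(P,px,[.56,.18,.2]); fit(P,px,[.56,.18],.2069)
px0=np.array([(266.5,251.5),(272.5,285.5),(233.5,293.5),(230.5,256.5)])
fit([(a,b,51) for a,b in pp],px0,[.56,-.2],-.0275)
D=[(-62,20,36),(-62,-20,36),(28,-20,36),(28,20,36),(0,0,60),(0,0,60)]
sc=np.array([(380,197.1),(368.1,201.9),(385.6,222.2),(396.9,216),(387,205.5),(387,205.5)])-.5
fit(D,sc,[.56,.18],.2069)
```

```text
[0.5644 0.1796 0.2032] [-0.1  0.1  0.5 -0.1 -0.2 -0.1 -0.2  0. ]
[0.5645 0.1792] [-0.2  0.1  0.5 -0.1 -0.1 -0.1 -0.2  0.1]
[ 0.571  -0.2072] [ 0.9 -0.7  0.3  0.5 -1.  -0.3 -0.2  0.3]
[0.5591 0.1783] [-0.1  0.   0.1 -0.8 -0.3 -1.2  0.5  0.6 -0.1  0.7 -0.1  0.7]
```

Scene puts the head about 5 mm too far in x against the ball, and top puts it about 1 mm too far. I'll take -2.5 mm in x and -1 mm in y, then feel for the ball gently.

```bash
python3 -m handwheel '-0.0025 -0.001 -0.004 0 0 0 0.03;0 0 -0.007 0 0 0 0.03;0 0 -0.007 0 0 0 0.03;0 0 0 0 0 0 0.03;0 0 0 0 0 0 0.03;0 0 0 0 0 0 0.03'
python3 -m handwheel '0 0 -0.002 0 0 0 0.03;0 0 -0.002 0 0 0 0.03;0 0 0 0 0 0 0.03;0 0 0 0 0 0 0.03'
python3 -c "
from h import *
s=get_state();print(s['position'],s['wrist_force'],s['ft_torque'])"
```

```text
clock: 7.65
position: [0.557, 0.179, 0.0832]
orientation: [-0.0, -0.104, 0.995, -0.0]
wrist_force: [1.3, 0.5, -5.1]
grip_width: 0.0498
grasp_force: 50.0
clock: 7.98
position: [0.557, 0.179, 0.0794]
orientation: [-0.0, -0.104, 0.995, -0.0]
wrist_force: [0.1, 0.5, -5.7]
grip_width: 0.0499
grasp_force: 50.0
[0.5570044  0.17895534 0.07940915] [ 0.09521771  0.49727564 -5.68108395] [ 0.03357208  0.01415298 -0.04540481]
```

```bash
python3 -m handwheel '0 0 -0.002 0 0 0 0.03;0 0 0 0 0 0 0.03;0 0 0 0 0 0 0.03'
python3 -m handwheel '0 0 -0.002 0 0 0 0.03;0 0 0 0 0 0 0.03;0 0 0 0 0 0 0.03'
python3 -c "
from h import *
s=get_state();print(s['position'],s['wrist_force'],s['ft_torque'])"
```

```text
clock: 8.23
position: [0.557, 0.1789, 0.0774]
orientation: [-0.0, -0.104, 0.995, -0.0]
wrist_force: [0.8, 1.1, -5.4]
grip_width: 0.0497
grasp_force: 50.0
clock: 8.48
position: [0.557, 0.1789, 0.0753]
orientation: [-0.0, -0.104, 0.995, -0.0]
wrist_force: [-0.1, -0.3, -6.2]
grip_width: 0.0498
grasp_force: 50.0
[0.55695193 0.1789194  0.07534998] [-0.11195505 -0.26788995 -6.17421024] [0.04797481 0.11079205 0.01635062]
```

```bash
python3 -m handwheel '0 0 -0.002 0 0 0 0.03;0 0 0 0 0 0 0.03;0 0 0 0 0 0 0.03'
python3 -m handwheel '0 0 -0.002 0 0 0 0.03;0 0 0 0 0 0 0.03;0 0 0 0 0 0 0.03'
python3 -c "
from h import *
s=get_state();print(s['position'],s['wrist_force'],s['ft_torque'])"
```

```text
clock: 8.73
position: [0.557, 0.1789, 0.0733]
orientation: [-0.0, -0.104, 0.995, -0.0]
wrist_force: [0.6, -0.1, -5.1]
grip_width: 0.0495
grasp_force: 50.0
clock: 8.98
position: [0.5569, 0.1789, 0.0713]
orientation: [-0.0, -0.104, 0.995, -0.0]
wrist_force: [0.5, 0.1, -5.7]
grip_width: 0.0495
grasp_force: 50.0
[0.55694722 0.17891029 0.07131363] [ 0.45382005  0.08859578 -5.7371833 ] [ 0.04181219  0.07059498 -0.0696866 ]
```

Now 10 mm past the ball's top with no contact, so it is aligned within about 1.4 mm. I'll continue down.

```bash
for i in 1 ; do python3 -m handwheel '0 0 -0.002 0 0 0 0.03;0 0 0 0 0 0 0.03;0 0 0 0 0 0 0.03'; python3 -m handwheel '0 0 -0.002 0 0 0 0.03;0 0 0 0 0 0 0.03;0 0 0 0 0 0 0.03'; python3 -m handwheel '0 0 -0.002 0 0 0 0.03;0 0 0 0 0 0 0.03;0 0 0 0 0 0 0.03'; done | grep -E 'pos|force'
```

```text
position: [0.557, 0.179, 0.0694]
wrist_force: [-0.2, -0.4, -5.6]
grasp_force: 50.0
position: [0.5569, 0.1789, 0.0673]
wrist_force: [-0.3, -0.1, -5.0]
grasp_force: 50.0
position: [0.5569, 0.1789, 0.0653]
wrist_force: [-0.6, 0.3, -5.0]
grasp_force: 50.0
```

```bash
(python3 -m handwheel '0 0 -0.002 0 0 0 0.03;0 0 0 0 0 0 0.03;0 0 0 0 0 0 0.03'; python3 -m handwheel '0 0 -0.002 0 0 0 0.03;0 0 0 0 0 0 0.03;0 0 0 0 0 0 0.03'; python3 -m handwheel '0 0 -0.002 0 0 0 0.03;0 0 0 0 0 0 0.03;0 0 0 0 0 0 0.03'; python3 -m handwheel '0 0 -0.002 0 0 0 0.03;0 0 0 0 0 0 0.03;0 0 0 0 0 0 0.03') | grep -E 'pos|force'
```

```text
position: [0.557, 0.1789, 0.0634]
wrist_force: [-1.0, 0.4, -5.5]
grasp_force: 50.0
position: [0.5569, 0.1789, 0.0613]
wrist_force: [-0.8, 0.4, -5.6]
grasp_force: 50.0
position: [0.557, 0.1789, 0.0593]
wrist_force: [0.5, 0.1, -5.2]
grasp_force: 50.0
position: [0.5569, 0.179, 0.0573]
wrist_force: [-0.0, -0.5, -5.9]
grasp_force: 50.0
```

```bash
(python3 -m handwheel '0 0 -0.002 0 0 0 0.03;0 0 0 0 0 0 0.03;0 0 0 0 0 0 0.03'; python3 -m handwheel '0 0 -0.002 0 0 0 0.03;0 0 0 0 0 0 0.03;0 0 0 0 0 0 0.03'; python3 -m handwheel '0 0 -0.002 0 0 0 0.03;0 0 0 0 0 0 0.03;0 0 0 0 0 0 0.03') | grep -E 'pos|force'
```

```text
position: [0.5574, 0.1787, 0.0556]
wrist_force: [0.2, -2.4, -5.5]
grasp_force: 50.0
position: [0.5576, 0.1788, 0.054]
wrist_force: [0.6, -2.5, -1.7]
grasp_force: 50.0
position: [0.5577, 0.1788, 0.052]
wrist_force: [1.4, -3.2, 0.2]
grasp_force: 50.0
```

Detent contact felt. I'll keep pressing in small steps, nudging slightly toward -y to relieve the side force.

```bash
(python3 -m handwheel '0 -0.0005 -0.002 0 0 0 0.03;0 0 0 0 0 0 0.03;0 0 0 0 0 0 0.03'; python3 -m handwheel '0 0 -0.002 0 0 0 0.03;0 0 0 0 0 0 0.03;0 0 0 0 0 0 0.03'; python3 -m handwheel '0 0 -0.002 0 0 0 0.03;0 0 0 0 0 0 0.03;0 0 0 0 0 0 0.03') | grep -E 'pos|force|ori'
```

```text
position: [0.5578, 0.1787, 0.0501]
orientation: [0.001, -0.104, 0.995, 0.0]
wrist_force: [1.6, -2.1, 2.7]
grasp_force: 50.0
position: [0.5578, 0.1787, 0.0481]
orientation: [0.001, -0.104, 0.995, 0.0]
wrist_force: [3.0, -1.0, 4.3]
grasp_force: 50.0
position: [0.5575, 0.1788, 0.0461]
orientation: [0.0, -0.104, 0.995, 0.0]
wrist_force: [0.7, -0.7, 5.7]
grasp_force: 50.0
```

```bash
(python3 -m handwheel '0 0 -0.002 0 0 0 0.03;0 0 0 0 0 0 0.03;0 0 0 0 0 0 0.03'; python3 -m handwheel '0 0 -0.002 0 0 0 0.03;0 0 0 0 0 0 0.03;0 0 0 0 0 0 0.03') | grep -E 'pos|force|ori'
```

```text
position: [0.5574, 0.1788, 0.0443]
orientation: [0.0, -0.104, 0.995, 0.0]
wrist_force: [-0.7, -1.2, 8.6]
grasp_force: 50.0
position: [0.5574, 0.1788, 0.0426]
orientation: [0.0, -0.104, 0.995, 0.0]
wrist_force: [-2.1, -1.5, 9.7]
grasp_force: 50.0
```

```bash
(python3 -m handwheel '0 0 -0.001 0 0 0 0.03;0 0 0 0 0 0 0.03;0 0 0 0 0 0 0.03'; python3 -m handwheel '0 0 -0.001 0 0 0 0.03;0 0 0 0 0 0 0.03;0 0 0 0 0 0 0.03') | grep -E 'pos|force|ori'
```

```text
position: [0.5575, 0.1788, 0.0417]
orientation: [0.0, -0.104, 0.995, 0.0]
wrist_force: [-2.2, -1.4, 10.0]
grasp_force: 50.0
position: [0.5579, 0.1789, 0.0409]
orientation: [0.001, -0.104, 0.995, 0.0]
wrist_force: [-0.3, -1.2, 10.4]
grasp_force: 50.0
```

```bash
(python3 -m handwheel '0 0 -0.001 0 0 0 0.03;0 0 0 0 0 0 0.03;0 0 0 0 0 0 0.03'; python3 -m handwheel '0 0 -0.001 0 0 0 0.03;0 0 0 0 0 0 0.03;0 0 0 0 0 0 0.03') | grep -E 'pos|force|ori'
```

```text
position: [0.558, 0.1789, 0.04]
orientation: [0.001, -0.104, 0.995, 0.0]
wrist_force: [-1.0, -1.4, 11.0]
grasp_force: 50.0
position: [0.5578, 0.1788, 0.0383]
orientation: [0.001, -0.104, 0.995, 0.0]
wrist_force: [2.8, -0.1, 4.1]
grasp_force: 50.0
```

The snap was felt, and the height agrees with home. I'll press further to confirm.

```bash
(python3 -m handwheel '0 0 -0.002 0 0 0 0.03;0 0 0 0 0 0 0.03;0 0 0 0 0 0 0.03'; python3 -m handwheel '0 0 -0.002 0 0 0 0.03;0 0 0 0 0 0 0.03;0 0 0 0 0 0 0.03'; python3 -m handwheel '0 0 -0.001 0 0 0 0.03;0 0 0 0 0 0 0.03;0 0 0 0 0 0 0.03') | grep -E 'pos|force|ori|width'
```

```text
position: [0.5578, 0.1789, 0.0363]
orientation: [0.001, -0.104, 0.995, 0.0]
wrist_force: [0.6, -1.4, 7.2]
grip_width: 0.0494
grasp_force: 50.0
position: [0.5579, 0.1789, 0.0346]
orientation: [0.001, -0.104, 0.995, 0.0]
wrist_force: [1.3, -0.4, 8.9]
grip_width: 0.0499
grasp_force: 50.0
position: [0.5579, 0.1789, 0.0338]
orientation: [0.001, -0.104, 0.995, 0.0]
wrist_force: [-0.7, -0.5, 10.4]
grip_width: 0.0494
grasp_force: 50.0
```

It stays home at about 16 N, with the expected sink. I'll ease off, then open.

```bash
(python3 -m handwheel '0 0 0.003 0 0 0 0.03;0 0 0.003 0 0 0 0.03;0 0 0.002 0 0 0 0.03;0 0 0 0 0 0 0.03;0 0 0 0 0 0 0.03'; python3 -m handwheel '0 0 0.002 0 0 0 0.03;0 0 0 0 0 0 0.03;0 0 0 0 0 0 0.03') | grep -E 'pos|force|ori|width'
```

```text
position: [0.5578, 0.1788, 0.0407]
orientation: [0.001, -0.104, 0.995, 0.0]
wrist_force: [6.0, 1.4, 1.3]
grip_width: 0.0499
grasp_force: 50.0
position: [0.5578, 0.1788, 0.0424]
orientation: [0.001, -0.104, 0.995, 0.0]
wrist_force: [7.1, 2.2, -0.6]
grip_width: 0.0495
grasp_force: 50.0
```

```bash
(python3 -m handwheel '0.0008 0 0.0015 0 0 0 0.03;0 0 0 0 0 0 0.03;0 0 0 0 0 0 0.03'; python3 -m handwheel '0 0 0 0 0 0 0.055;0 0 0 0 0 0 0.065;0 0 0 0 0 0 0.075;0 0 0 0 0 0 0.087;0 0 0 0 0 0 0.087;0 0 0 0 0 0 0.087;0 0 0 0 0 0 0.087;0 0 0 0 0 0 0.087') | grep -E 'pos|force|ori|width'
python3 - <<'E'
from h import *
S=snap('scene','s3.png')
E
```

```text
position: [0.5578, 0.1787, 0.0434]
orientation: [-0.0, -0.104, 0.995, 0.0]
wrist_force: [5.0, 1.7, -1.4]
grip_width: 0.0501
grasp_force: 50.0
position: [0.5579, 0.1784, 0.044]
orientation: [-0.0, -0.104, 0.995, -0.0]
wrist_force: [0.6, 0.5, -0.6]
grip_width: 0.0858
grasp_force: 0.0
```

```bash
(python3 -m handwheel '0 0 0.008 0 0 0 0.087;0 0 0.015 0 0 0 0.087;0 0 0.02 0 0 0 0.087;0 0 0.025 0 0 0 0.087;0 0 0.025 0 0 0 0.087;0 0 0.025 0 0 0 0.087;0 0 0.02 0 0 0 0.05;0 0 0 0 0 0 0.02;0 0 0 0 0 0 0;0 0 0 0 0 0 0;0 0 0 0 0 0 0' 50; python3 -m handwheel '-0.015 -0.003 0 0 0 0 0;-0.02 -0.004 0 0 0 0 0;-0.017 -0.004 0 0 0 0 0;0 0 0 0 0 0 0;0 0 0 0 0 0 0;0 0 0 0 0 0 0') | grep -E 'pos|force|ori|width'
python3 - <<'E'
from h import *
T=snap('top','t4.png');S=snap('scene','s4.png')
f=lambda d,x,y,w,h:cv2.resize(d['img'][y:y+h,x:x+w,::-1],(400,400),interpolation=cv2.INTER_CUBIC)
cv2.imwrite('pics/c5.png',np.hstack([f(T,215,115,100,100),f(S,350,160,90,90)]))
E
```

```text
position: [0.5568, 0.1782, 0.1803]
orientation: [-0.001, -0.104, 0.995, -0.0]
wrist_force: [-0.5, -0.2, 0.1]
grip_width: 0.0618
grasp_force: 0.0
position: [0.5062, 0.1675, 0.1815]
orientation: [-0.0, -0.104, 0.995, -0.0]
wrist_force: [-0.1, -0.0, 0.5]
grip_width: 0.0216
grasp_force: 0.0
```

View pics/c5.png

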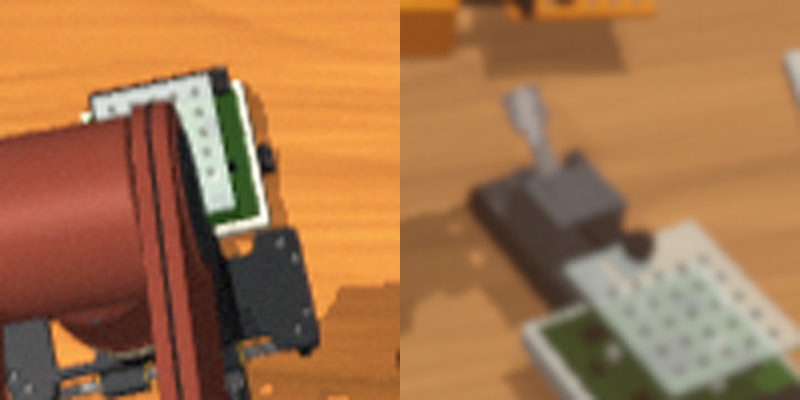

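The head sits on the saddle with its plate over the board, and the lever is still up (scene ≈ (377,185)). Now I'll press the lever.

```bash
(python3 -m handwheel '0 0 0 0 0 0 0;0 0 -0.015 0 0 0 0;0 0 -0.02 0 0 0 0;0 0 -0.02 0 0 0 0;0 0 -0.01 0 0 0 0;0 0 0 0 0 0 0;0 0 0 0 0 0 0' 50; python3 -m handwheel '-0.001 0 -0.004 0 0 0 0;-0.001 0 -0.004 0 0 0 0;-0.001 0 -0.004 0 0 0 0;0 0 0 0 0 0 0;0 0 0 0 0 0 0';python3 -m handwheel '-0.001 0 -0.003 0 0 0 0;-0.001 0 -0.003 0 0 0 0;0 0 0 0 0 0 0;0 0 0 0 0 0 0') | grep -E 'pos|force|width'
```

```text
position: [0.5058, 0.1674, 0.1168]
wrist_force: [0.0, -1.2, 0.3]
grip_width: 0.0008
grasp_force: 0.0
position: [0.5034, 0.1675, 0.1057]
wrist_force: [0.2, -0.3, 2.4]
grip_width: 0.0007
grasp_force: 1.2
position: [0.5002, 0.1671, 0.0988]
wrist_force: [-2.7, -2.4, 4.3]
grip_width: 0.0004
grasp_force: 2.3
```

```bash
(python3 -m handwheel '-0.001 0 -0.003 0 0 0 0;-0.001 0 -0.003 0 0 0 0;0 0 0 0 0 0 0;0 0 0 0 0 0 0';python3 -m handwheel '-0.001 0 -0.003 0 0 0 0;0 0 -0.003 0 0 0 0;0 0 0 0 0 0 0;0 0 0 0 0 0 0';python3 -m handwheel '0 0 -0.003 0 0 0 0;0 0 -0.003 0 0 0 0;0 0 0 0 0 0 0;0 0 0 0 0 0 0') | grep -E 'pos|wrist'
```

```text
position: [0.4983, 0.1674, 0.0927]
wrist_force: [-2.6, -1.3, 4.4]
position: [0.498, 0.1677, 0.0869]
wrist_force: [-1.8, -0.6, 2.9]
position: [0.4978, 0.1675, 0.0807]
wrist_force: [-0.4, 0.0, 3.0]
```

```bash
(python3 -m handwheel '0 0 -0.002 0 0 0 0;0 0 -0.002 0 0 0 0;0 0 0 0 0 0 0;0 0 0 0 0 0 0';python3 -m handwheel '0 0 -0.002 0 0 0 0;0 0 -0.002 0 0 0 0;0 0 0 0 0 0 0;0 0 0 0 0 0 0';python3 -m handwheel '0 0 -0.002 0 0 0 0;0 0 -0.001 0 0 0 0;0 0 0 0 0 0 0;0 0 0 0 0 0 0') | grep -E 'pos|wrist'
```

```text
position: [0.4976, 0.1674, 0.0767]
wrist_force: [-1.4, 0.4, 3.7]
position: [0.4979, 0.1675, 0.0731]
wrist_force: [-2.7, -0.9, 5.3]
position: [0.4979, 0.1675, 0.0705]
wrist_force: [-4.1, -0.6, 7.5]
```

```bash
(python3 -m handwheel '0 0 -0.002 0 0 0 0;0 0 -0.002 0 0 0 0;0 0 0 0 0 0 0;0 0 0 0 0 0 0';python3 -m handwheel '0 0 -0.002 0 0 0 0;0 0 0 0 0 0 0;0 0 0 0 0 0 0'; python3 -m handwheel '0 0 0.004 0 0 0 0;0 0 0.004 0 0 0 0;0 0 0.004 0 0 0 0;0 0 0.01 0 0 0 0;0 0 0.03 0 0 0 0;0 0 0.04 0 0 0 0;-0.03 0.02 0.02 0 0 0 0;-0.04 0.02 0 0 0 0 0;-0.04 0.02 0 0 0 0 0;-0.03 0.02 0 0 0 0 0;0 0 0 0 0 0 0') | grep -E 'clock|pos|wrist'
python3 - <<'E'
from h import *
T=snap('top','t6.png');S=snap('scene','s6.png')
f=lambda d,x,y,w,h:cv2.resize(d['img'][y:y+h,x:x+w,::-1],(400,400),interpolation=cv2.INTER_CUBIC)
cv2.imwrite('pics/c6.png',np.vstack([np.hstack([f(T,215,125,100,100),f(S,350,160,90,90)]),cv2.resize(T['img'][60:360,120:520,::-1],(800,600))[:200]]))
E
```

```text
clock: 21.3
position: [0.498, 0.1675, 0.0677]
wrist_force: [-8.4, -1.4, 18.0]
clock: 21.55
position: [0.498, 0.1675, 0.0672]
wrist_force: [-14.5, -3.0, 29.3]
clock: 22.47
position: [0.3588, 0.2471, 0.1759]
wrist_force: [1.6, -0.2, -0.1]
```

View pics/c6.png

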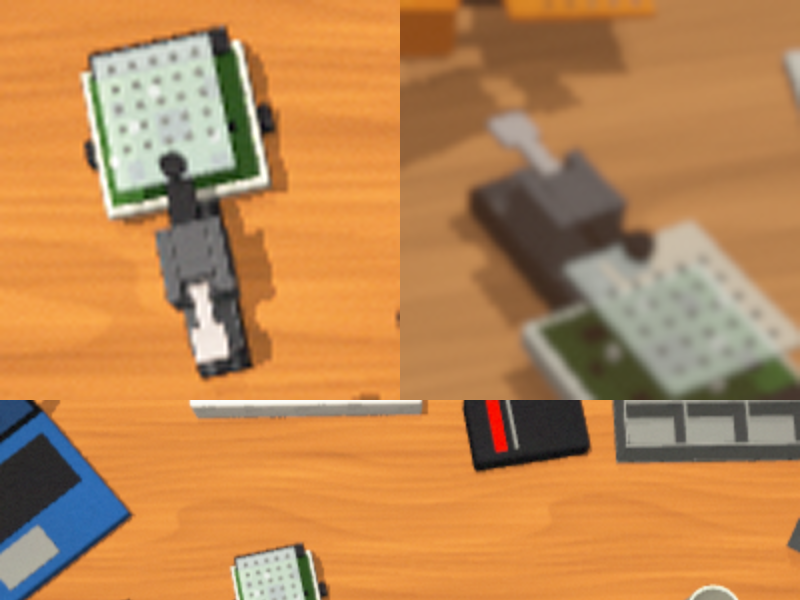

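The lever lies level along the tail, the sole is on the saddle and the plate is over the board (top ≈ (257,150)). The fingertip height at the end, 67 mm with the saddle bottomed, agrees with the lever at its stop. The arm is clear.

```bash
python3 -c "
from plant import *
print(close_job())"
```

```text
the job is handed in; nothing more can be done
None
```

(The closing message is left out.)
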